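Fetch the part carrier out of the cleaning tank with the hook rod

ROBOT

A 6-joint arm with a two-finger parallel gripper is mounted at the origin on the work surface. World frame = base frame: x ahead of the robot, y to its left, z up, the work surface at z = 0. Lengths are in m, angles in rad, forces in N, time in s.
With the tool pointing down it reaches from about 0.25 to 0.725 m from the base axis. Payload 4 kg.
Tool frame: the origin (TCP) lies on the centre line of the jaws, within the pads' length; the fingertips stand 25 mm ahead of it and the grasp point (between the pads) lies 6 mm ahead of it; z points along the fingers, x is the direction in which the jaws open and shut, and the axes are right-handed (so a half turn about z gives the same grasp; the last joint's range is limited). The gripper opens to 85 mm and grips with 20 to 120 N. Pads are 22 mm wide; open, the fingers measure 114 mm over their backs; the gripper's body (76 mm by 85 mm) begins 54 mm behind the grasp point. The pads swing forward as they close: fully open they stand 13 mm farther back than shut.
Start: joints at [-1.115, 0.241, 0.005, 1.335, 0, 1.571], TCP at [0.22, -0.449, 0.256] pointing down, gripper open.
Joint ranges: [-2.72, 2.72], [-1.05, 1.87], [-1.09, 1.28], [-1.99, 2.15], [-1.42, 1.44], [-3.14, 3.14]. Speed limits (rad/s): [2.79, 2.79, 3.14, 3.14, 3.14, 3.14].

INTERFACE

Orientations are given as a rotation vector (axis times angle).
In Python, from rig import state, cams, workorder gives the robot as it stands. The module is installed in compiled form; this text tells all that it offers.
- The arm moves only by the shell command python3 -m jog 'ROWS'. ROWS is JSON, one flat list of numbers, 5 for each row, row after row: the shift along the tool's x, y, z in m, then the turn about the tool's z in degrees, then the opening, from 0 (shut) to 1 (fully open). In form: [tx, ty, tz, roll, grip, tx, ty, tz, roll, grip, ...]. A call has 1 to 8 rows; each row is the pose to reach, as a shift and turn from the pose measured when the call began, along the tool's axes at that moment; what a row does not reach only later rows make up. A row lasts 1/8 s, in which the tool goes at most 62.5 mm and 10.7 degrees, less where a joint would pass 70% of its speed; a pose out of reach is approached as far as the arm can. A call with a gripper value outside its range is refused whole. The fingers move at their own pace and stop on an object; the grip force is fixed at half the most. Time passes only in rows, so rows that repeat a pose let the fingers close. It gives the time, the measured TCP pose, the force and the opening at its end, in the units of the state.
- state(): the state, without advancing time (a new reading comes with each control period).
- cams.camera(name): name is "scene" or "top"; returns (picture, depth): 400x640x3 uint8, blue, green, red; 400x640 float32, m along the optical axis (not along the pixel's ray), 0 where there is no reading.
- cams.camera_params(name): a dict with "vertical_fov" (degrees; the focal length in pixels is half the picture's height over the tangent of half this angle, whatever the lens; pixels are square), "cx", "cy" (the principal point, pixels), "rvec" (rotation vector, rad) and "tvec" (3), from world to camera coordinates, as OpenCV has them. Camera axes: x right, y down, z forward; pixel columns grow to the right and rows downward; lengths in m; the calibration is good to about 2 mm. A picture is of the moment at which its call begins. camera_params takes no time and is no camera call.
- workorder.finish_job(): hands the job in, once; it reports no verdict.
The state is a dict: "t": time; "joint_pos": joint angles; "dq": joint speeds; "tau": joint torques, N m; "eef_pos": TCP position; "tool_rot": TCP orientation; "ft_force": force on the tool from outside, world axes, zero at the start; "ft_torque": the same for the moment, N m; "finger_gap": opening from 0.0 (shut) to 1.0 (fully open).
Only numpy, scipy, OpenCV 4.12 (cv2) and the standard library are available. Lean on these libraries where they do the work, as an engineer would, in place of code of your own. Each camera call takes 0.05 s, during which the arm holds its last target.

TASK

Take the hook rod from its forked stand and use its hook to lift the small part carrier by its bail out of the deep cleaning tank, never touching the carrier with the gripper. Set the carrier down gently, upright and flat on the floor of the grey tray and unhook it, then hang the rod back in the fork of its stand, upright with its collar resting on the fork, and let go. Leave the other things on the bench where they are.

Things in the scene. Friction and masses are not known exactly. Their poses are not given: they have to be found in the camera images.
- tank: Open-topped empty steel tank, fixed, outer 129 (x) x 126 (y) x 140 high, walls and floor 7 (inner 115 x 112). Origin: centre of underside; yaw within 0.35 rad. A V-notch bracket on each y wall reaches in to 35 mm from the middle plane (70 mm gap); notch at tank x = +12, bottom 42, top 56 above the bench. The free space for the hook to come down is on the carrier's -x side, 44 long.
- tank_rim (a point): Point at rim height, 140 mm above the bench, straight above the hanging carrier (tank x = +12 mm, y = 0); axes as the tank. The mouth reaches from here 70 mm to -x, 45 mm to +x and 56 mm to each side.
- carrier: Loose dark steel part carrier, 0.15-0.31 kg: base 50 x 50 x 4, brass ring fixed on it (38 dia, top at 16 mm), wire bail 65 high over it, a pin 6 dia at height 32 out to y = +-45 mm each side. Origin: centre of the base's underside, z up. At the start its pins lie in the tank's notches, axes as the tank's, underside about 14 mm above the bench. Hangs freely when hooked.
- bail_peak (a point): Wire centre at the bail's peak, 63 mm above the carrier's underside (wire 5 dia, lower side at 60.5); axes as the carrier. The bail stands in the carrier's y-z plane: legs at y = +-24 up to 40 mm, then sloping to the pointed peak at x = y = 0, so it centres itself on a hook. Its opening runs along x. At the start 63 mm below the tank's rim.
- rod: Loose hook rod, 0.15 kg. Origin: underside of its collar, on the shaft axis; z up. Collar 36 dia, z 0 to 4 mm; black grip block on it 32 (x) x 20 (y), z 4 to 52: grip across y at z about 28. Shaft 8 dia below the collar to z = -88, then a V hook that points to +x. At the start it hangs upright in the fork, +x as the stand's within 0.1 rad.
- hook_seat (a point): Wire centre at the bottom of the hook's V, where a hooked bail rests; axes as the rod. Hook of 6 mm wire, centre line in rod x, z (mm): (0,-88) to this point (12,-100), underside -103, then up to the tip (28,-82), whose top is at z = -79 and front at x = 31.
- stand: Fixed forked stand: base 130 x 90 x 8 from x = -30 to +100; post at x = 54 to 70, not above the fork. Fork: flat, 7 thick, 50 wide, top 125 mm above the bench. Origin: on the bench under the rod's place; yaw within 0.35 rad. The rod leaves and enters along stand x, collar just clear above the fork; the hook cannot pass up through the slot. Stand and tray may swap sides of the tank.
- fork_seat (a point): Top of the fork at the rod's place in the slot, 125 mm above the bench, where the rod's origin lies when it hangs there. Axes as the stand: the slot, 18 wide, runs from 30 mm at -x of here (open end) to 9 mm at +x (closed end).
- tray: Fixed grey plastic tray, 140 x 140 x 18 high, walls and floor 5 thick (inner 130 x 130; inner floor 5 mm above the bench). Origin: centre of its underside; z up.
- spray: White spray bottle, 50 dia x 130 high (mm); a bystander, to be left alone. Origin: centre of its underside.
- ring_gauge: Plain steel ring lying flat, 70 dia x 22 high (mm); a bystander, to be left alone. Origin: centre of its underside.
- oil_jar: Amber jar with black lid, 56 dia x 80 high (mm); a bystander, to be left alone. Origin: centre of its underside.
- gauge_block: Steel block 60 x 35 x 20 (mm); a bystander, to be left alone. Origin: centre of its underside.
- driver: Screwdriver lying flat, about 160 long (mm); a bystander, to be left alone. Origin: its middle.
- mug: Blue mug, 76 dia x 90 high (mm); a bystander, to be left alone. Origin: centre of its underside.
- micrometer: U-shaped green-framed micrometer lying flat, about 130 x 80 x 16 (mm); a bystander, to be left alone. Origin: centre of its underside.
Mind the look-alikes: they are no part of the job. What is shaped like the carrier but red is not meant.

How it is judged:
By the outcome, as a careful person would: the job done as asked, in the order asked, and still so for the second after the job is handed in, with the robot touching nothing.
It also fails if it takes over 72 s, if anything falls off the work surface, if the arm or the gripper's body presses on something with over 40 N, if the wrist force passes 120 N, or if a joint passes its speed limit or range.

## Working session

There is one attempt and no reset: what is moved stays moved. The work goes in short steps, Python scripts to look and compute and a shell command to move; the robot and the scene stay as the last step left them, time stands still between calls to the robot, and variables do not carry over. Pictures are saved under pics/ and viewed, and the job is handed in when it is done.

```bash
mkdir -p pics
cat > h.py <<'E'
import numpy as np, cv2
from rig import state, cams, workorder
from scipy.spatial.transform import Rotation as R
def P(n):
    p=cams.camera_params(n); f=200/np.tan(np.radians(p['vertical_fov'])/2)
    return p,f
def w2p(n,X):
    p,f=P(n); K=np.array([[f,0,p['cx']],[0,f,p['cy']],[0,0,1.]])
    return cv2.projectPoints(np.atleast_2d(np.array(X,float)),np.array(p['rvec'],float),np.array(p['tvec'],float),K,None)[0].reshape(-1,2)
def p2w(n,u,v,d):
    p,f=P(n); c=np.array([(u-p['cx'])/f*d,(v-p['cy'])/f*d,d])
    return cv2.Rodrigues(np.array(p['rvec'],float))[0].T@(c-np.array(p['tvec'],float).ravel())
def pz(n,u,v,z):
    a=p2w(n,u,v,0.);b=p2w(n,u,v,1.); return a+(b-a)*(z-a[2])/(b[2]-a[2])
E
python3 - <<'E'
from h import *
print(state())
for n in('scene','top'):
    print(cams.camera_params(n))
    a,d=cams.camera(n); cv2.imwrite(f'pics/{n}0.png',a); np.save(f'{n}0.npy',d); np.save(f'{n}0i.npy',a)
E
```

```text
{'t': 0.0, 'joint_pos': array([-1.11500464e+00,  2.41393092e-01,  3.72482087e-03,  1.33520598e+00,
        6.64132252e-06,  1.57078298e+00]), 'dq': array([ 0.00134577,  0.0007415 ,  0.00204116,  0.00201475, -0.00077352,
       -0.00186191]), 'tau': array([ 3.40976885e-04, -3.72317219e+01,  2.52408922e+01,  1.71265175e-02,
       -4.46744252e-05, -1.00383804e-05]), 'eef_pos': array([ 0.21983196, -0.44843264,  0.25542307]), 'tool_rot': array([-2.66496254,  1.66151426,  0.00276326]), 'ft_force': array([ 0.44490902, -0.45585208, -0.75641609]), 'ft_torque': array([ 0.02444096, -0.01969855, -0.02920464]), 'finger_gap': 1.0031152535859156}
{'vertical_fov': 45.96870481595043, 'cx': 312.36473059799323, 'cy': 192.78317132096484, 'rvec': array([ 2.29986954,  1.096357  , -0.34655288]), 'tvec': array([-0.3383126 , -0.26676314,  1.68435159])}
{'vertical_fov': 52.54711575036646, 'cx': 321.97200064866684, 'cy': 199.43822686127888, 'rvec': array([ 2.11933342, -2.14709664,  0.16924985]), 'tvec': array([0.00239531, 0.5339285 , 1.08803147])}
```

View pics/scene0.png

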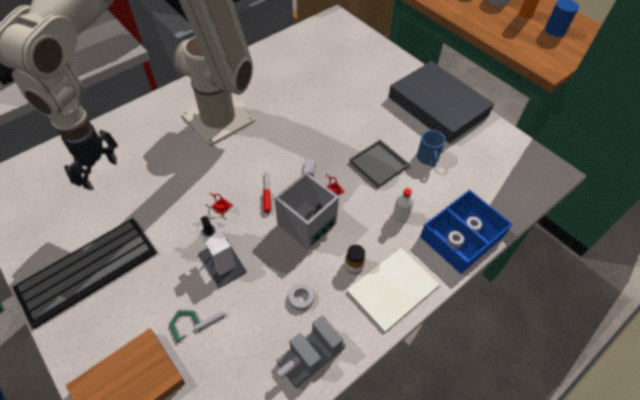

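View pics/top0.png

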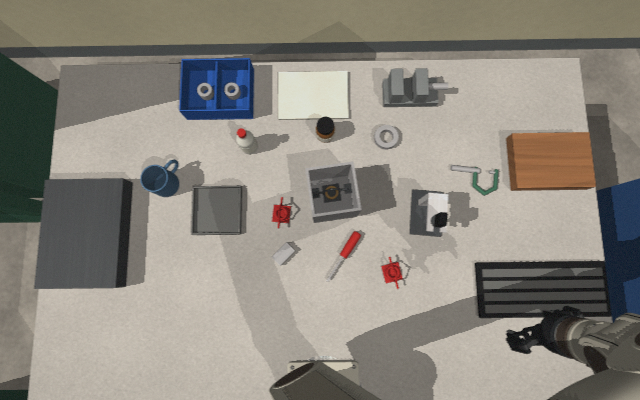

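Scene: the tank is at top (333,192) with the dark carrier and brass ring inside. The tray is at (218,210), and the stand with the rod's black grip at (440,218). Carrier candidates are the dark one at (333,192) and two red look-alikes at (282,212) and (392,271). By the description I choose the dark one in the tank. Next, close crops.

Run:
```python
import numpy as np,cv2
a=np.load('top0i.npy');s=np.load('scene0i.npy')
def c(im,x,y,w,h,k,n): cv2.imwrite(f'pics/{n}.png',cv2.resize(im[y:y+h,x:x+w],None,fx=k,fy=k,interpolation=cv2.INTER_CUBIC))
c(a,295,150,80,80,7,'c_tank');c(a,400,170,70,80,7,'c_stand');c(s,180,150,170,140,4.5,'c_scene'); c(a,180,175,75,70,7,'c_tray')
```

```text
(no output)
```

View pics/c_tank.png

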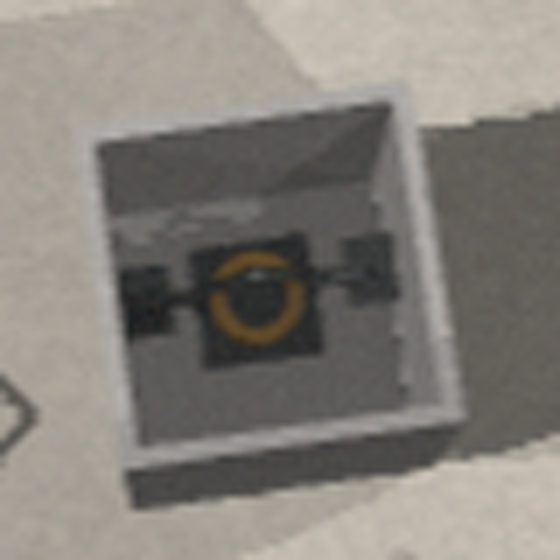

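View pics/c_stand.png

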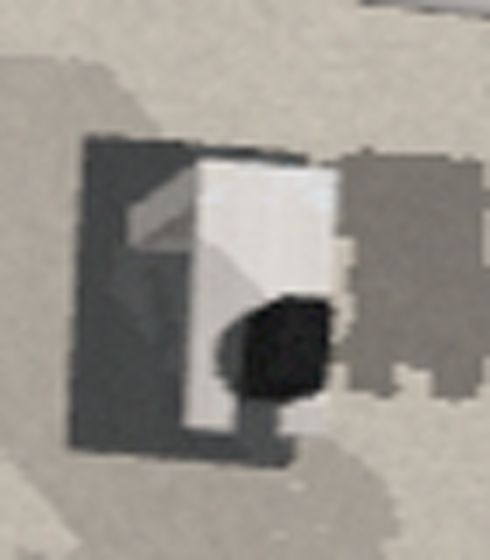

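View pics/c_scene.png

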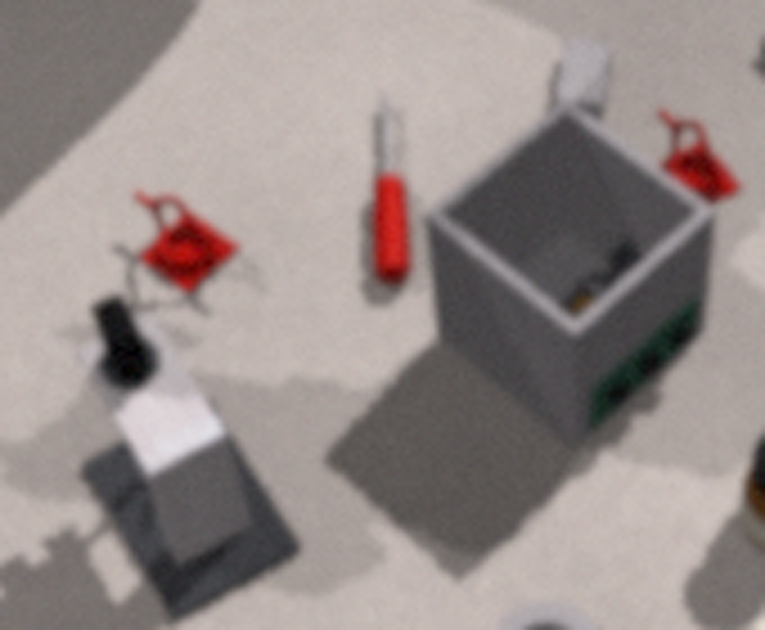

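View pics/c_tray.png

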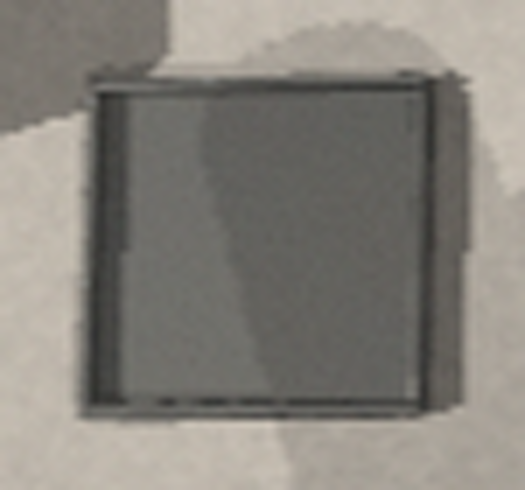

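```bash
cat >> h.py <<'E'
def cloud(n,d):
    p,f=P(n); v,u=np.mgrid[0:400,0:640]; c=np.stack([(u-p['cx'])/f*d,(v-p['cy'])/f*d,d],-1).reshape(-1,3)
    X=((c-np.array(p['tvec'],float).ravel())@cv2.Rodrigues(np.array(p['rvec'],float))[0]).reshape(400,640,3); X[d==0]=np.nan
    return X
E
python3 - <<'E'
from h import *
d=np.load('top0.npy');X=cloud('top',d)
def rect(u0,v0,u1,v1,z0,z1,name):
    Y=X[v0:v1,u0:u1].reshape(-1,3); Y=Y[(Y[:,2]>z0)&(Y[:,2]<z1)]
    r=cv2.minAreaRect((Y[:,:2]*1000).astype(np.float32)); print(name,len(Y),r,np.median(Y[:,2]))
rect(295,150,375,230,.13,.15,'tank'); rect(400,170,470,250,.115,.13,'fork'); rect(400,170,470,250,.15,.2,'grip')
rect(400,170,470,250,.165,.2,'griptop');rect(400,170,470,250,.004,.012,'base');rect(180,175,255,245,.014,.022,'traywall');rect(180,175,255,245,.003,.012,'trayfloor')
rect(295,150,375,230,.035,.1,'x')
def z(u,v,n,Z): 
    return pz('top',u,v,Z)
k=lambda x,y,x0,y0:((x+.5)/7-.5+x0,(y+.5)/7-.5+y0)
for q in [(90,140),(405,88),(465,415),(125,465)]: print('tankcorner',z(*k(*q,295,150),0,.14))
for q in [(190,248),(305,235),(322,352),(205,368)]: print('carrier base corner',z(*k(*q,295,150),0,.018))
print('ring',z(*k(258,296,295,150),0,.030))
for q in [(198,165),(340,170),(183,428),(325,435)]: print('fork',z(*k(*q,400,170),0,.125))
for q in [(83,135),(68,450),(292,467)]: print('base',z(*k(*q,400,170),0,.008))
for q in [(95,80),(460,80),(80,415),(430,415)]: print('tray',z(*k(*q,180,175),0,.018))
Y=X[150:230,295:375]; 
print('bail pts',[ (i+295,j+150,np.round(Y[j,i],3)) for j in range(30,50) for i in range(20,56) if .06<Y[j,i,2]<.1][:20])
E
```

```text
tank 584 ((546.1809692382812, -31.91669464111328), (130.04238891601562, 126.09290313720703), 7.5986127853393555) 0.13959346217600987
fork 567 ((483.32037353515625, -299.18963623046875), (50.543601989746094, 100.20897674560547), 83.83898162841797) 0.12493441803325935
grip 144 ((460.3962707519531, -297.85955810546875), (20.262229919433594, 31.45218276977539), 81.05536651611328) 0.17583151221946267
griptop 119 ((460.4422607421875, -297.8667907714844), (20.262229919433594, 31.359085083007812), 81.05536651611328) 0.176345629163914
base 880 ((509.61077880859375, -328.79449462890625), (197.3460693359375, 231.89236450195312), 86.65946197509766) 0.007398007555345386
traywall 332 ((512.9757080078125, 300.1258850097656), (141.46302795410156, 139.2158203125), 89.61624145507812) 0.01751315694499656
trayfloor 1870 ((516.7821655273438, 300.4332275390625), (205.34779357910156, 216.87420654296875), 1.0225427150726318) 0.005221406848196388
x 627 ((542.985107421875, -31.323394775390625), (123.73089599609375, 124.91531372070312), 7.696523666381836) 0.05780937857167251
tankcorner [0.59678075 0.03162182 0
[... 1100 characters left out ...]
0.56 , -0.035,  0.075])), (334, 188, array([ 0.561, -0.038,  0.07 ])), (335, 188, array([ 0.562, -0.041,  0.065])), (336, 188, array([ 0.562, -0.044,  0.063])), (337, 188, array([ 0.562, -0.047,  0.063])), (327, 189, array([ 0.559, -0.019,  0.068])), (328, 189, array([ 0.557, -0.022,  0.074])), (329, 189, array([ 0.557, -0.024,  0.075])), (330, 189, array([ 0.556, -0.027,  0.08 ])), (331, 189, array([ 0.556, -0.03 ,  0.083])), (332, 189, array([ 0.557, -0.032,  0.074])), (333, 189, array([ 0.557, -0.035,  0.074])), (334, 189, array([ 0.558, -0.038,  0.072])), (335, 189, array([ 0.558, -0.041,  0.069])), (336, 189, array([ 0.558, -0.044,  0.069])), (337, 189, array([ 0.559, -0.046,  0.067]))]
```

The close crop confirms it: the dark base with brass ring and bail sits in the notches at top ≈(332,189), and both red ones are decoys. Now the neighbours and the first move.

```bash
cat >> h.py <<'E'
def go(x,y,z,yaw=None):
    """shift in tool axes to world TCP x,y,z; yaw deg of tool x"""
    s=state(); Rm=R.from_rotvec(s['tool_rot']).as_matrix()
    d=Rm.T@(np.array([x,y,z])-s['eef_pos']); y0=np.degrees(np.arctan2(Rm[1,0],Rm[0,0]))
    r=0 if yaw is None else -((yaw-y0+180)%360-180)
    print('t',round(s['t'],2),'tcp',s['eef_pos'].round(4),'yaw',y0.round(2),'tilt',Rm[:,2].round(4),'gap',round(s['finger_gap'],3),'F',s['ft_force'].round(2)); print('rows shift mm',(d*1000).round(1),'roll',round(r,2))
E
python3 - <<'E'
from h import *
X=cloud('top',np.load('top0.npy'))
for n,u,v in [('red2',392,271),('red2a',405,262),('red2b',405,285),('red1',282,212),('driver',345,250),('driverend',330,277),('gb',285,252),('mug',160,180),('spray',243,135),('key',480,265)]: print(n,X[v,u].round(3))
go(.4605,-.298,.25,82)
E
```

```text
red2 [ 0.334 -0.198  0.004]
red2a [ 0.359 -0.236  0.002]
red2b [ 0.295 -0.234  0.001]
red1 [0.505 0.111 0.007]
driver [ 0.393 -0.067  0.027]
driverend [ 0.32  -0.024  0.013]
gb [0.39  0.101 0.021]
mug [0.604 0.467 0.009]
spray [0.695 0.202 0.133]
key [ 0.348 -0.443  0.012]
t 0.1 tcp [ 0.2199 -0.4485  0.2555] yaw -63.88 tilt [-8.0e-04  1.7e-03 -1.0e+00] gap 0.999 F [-0.25  0.03  0.36]
rows shift mm [ -29.2 -282.3    5.6] roll -145.88
```

```bash
python3 -m jog '[-0.005,-0.05,0,-10,1,-0.01,-0.1,0,-20,1,-0.015,-0.15,0,-30,1,-0.02,-0.2,0,-40,1,-0.025,-0.25,0,-50,1,-0.029,-0.282,0.005,-60,1,-0.029,-0.282,0.005,-70,1,-0.029,-0.282,0.005,-80,1]'; python3 -c "
from h import *
go(.4605,-.298,.25,82)"
```

```text
t: 1.1
eef_pos: [0.4605, -0.2975, 0.2496]
tool_rot: [-3.106, -0.451, 0.003]
ft_force: [0.0, -0.7, -0.1]
finger_gap: 0.998
t 1.1 tcp [ 0.4605 -0.2975  0.2496] yaw 16.53 tilt [-0.0025  0.0027 -1.    ] gap 0.998 F [ 0.02 -0.73 -0.07]
rows shift mm [-0.2  0.5 -0.4] roll -65.47
```

```bash
python3 -m jog '[0,0,0,-10.5,1,0,0,0,-21,1,0,0,0,-31.5,1,0,0,0,-42,1,0,0,0,-52.5,1,0,0,0,-63,1,0,0,0,-65.5,1,0,0,0,-65.5,1]'; python3 -c "
from h import *
go(.4615,-.2978,.161,82)
a,d=cams.camera('scene');cv2.imwrite('pics/s1.png',cv2.resize(a[120:300,150:350],None,fx=4,fy=4)) if 0 else cv2.imwrite('pics/s1.png',cv2.resize(a[140:280,130:300],None,fx=4,fy=4))
"
```

```text
t: 2.1
eef_pos: [0.4603, -0.2973, 0.2491]
tool_rot: [-2.367, -2.058, 0.001]
ft_force: [-0.1, -0.5, 0.4]
finger_gap: 1.001
t 2.1 tcp [ 0.4603 -0.2973  0.2491] yaw 82.0 tilt [-0.0034  0.0032 -1.    ] gap 1.001 F [-0.14 -0.53  0.42]
rows shift mm [-0.5  1.6 88.1] roll -0.0
```

View pics/s1.png

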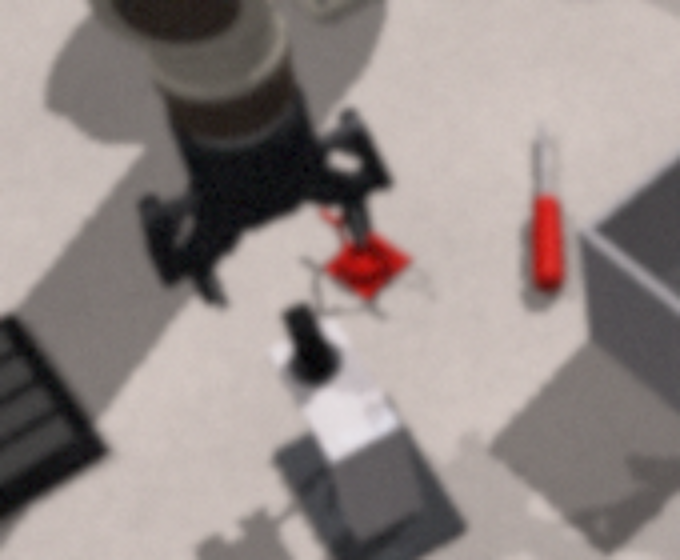

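The gripper is centred over the black grip, with the jaws straddling it. Descend and close.

```bash
python3 -m jog '[0,0.001,0.03,0,1,0,0.001,0.06,0,1,0,0.001,0.08,0,1,0,0.001,0.088,0,1,0,0.001,0.088,0,1,0,0.001,0.088,0,0.5,0,0.001,0.088,0,0.1,0,0.001,0.088,0,0]'; python3 -m jog '[0,0,0,0,0,0,0,0,0,0,0,0,0,0,0]'; python3 -c "
from h import *
go(.4615,-.2978,.161,82)
a,d=cams.camera('scene');cv2.imwrite('pics/s2.png',cv2.resize(a[140:280,130:300],None,fx=4,fy=4))
"
```

```text
t: 3.15
eef_pos: [0.4614, -0.2974, 0.1618]
tool_rot: [-2.369, -2.059, 0.0]
ft_force: [-0.4, 0.2, -1.0]
finger_gap: 0.378
t: 3.52
eef_pos: [0.4615, -0.2975, 0.1621]
tool_rot: [-2.369, -2.059, -0.0]
ft_force: [-0.3, 0.0, 2.4]
finger_gap: 0.226
t 3.52 tcp [ 0.4615 -0.2975  0.1621] yaw 81.99 tilt [-0.0018  0.0023 -1.    ] gap 0.226 F [-0.25  0.01  2.4 ]
rows shift mm [-0.3  0.   1.1] roll -0.01
```

View pics/s2.png

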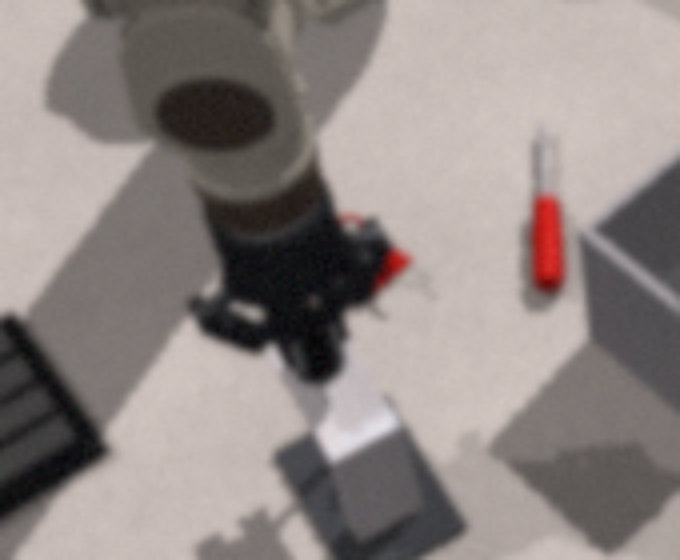

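Gripped (gap 0.226 ≈ 19–20 mm). Raise 5 mm, then draw out along stand −x.

```bash
python3 -m jog '[0,0,-0.002,0,0,0,0,-0.005,0,0,-0.001,-0.015,-0.005,0,0,-0.001,-0.03,-0.005,0,0,-0.002,-0.045,-0.005,0,0,-0.002,-0.06,-0.005,0,0,-0.003,-0.075,-0.005,0,0,-0.003,-0.085,-0.005,0,0]'; python3 -c "
from h import *
go(.53,-.09,.36,97.6)
a,d=cams.camera('scene');cv2.imwrite('pics/s3.png',cv2.resize(a[140:280,130:300],None,fx=4,fy=4))
"
```

```text
t: 4.58
eef_pos: [0.3758, -0.2886, 0.1674]
tool_rot: [-2.37, -2.058, -0.0]
ft_force: [0.2, 0.5, -0.6]
finger_gap: 0.225
t 4.58 tcp [ 0.3758 -0.2886  0.1674] yaw 81.95 tilt [-0.0017  0.0021 -1.    ] gap 0.225 F [ 0.16  0.55 -0.59]
rows shift mm [ 218.5  124.5 -192.4] roll -15.65
```

View pics/s3.png

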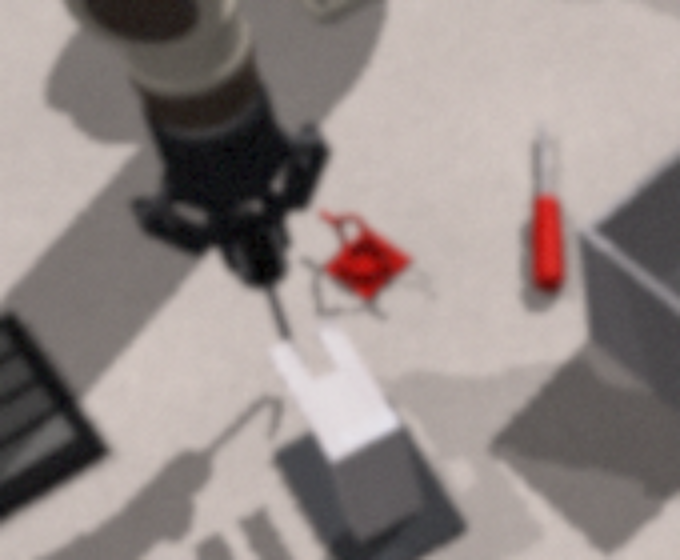

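The rod is out; the slot is empty and the hook hangs in front of the fork. Lift it and carry it to above the tank.

```bash
python3 -m jog '[0,0,-0.03,0,0,0,0,-0.07,0,0,0,0,-0.11,0,0,0,0,-0.15,0,0,0,0,-0.17,0,0,0.03,0.015,-0.17,0,0,0.07,0.035,-0.17,-5,0,0.11,0.06,-0.17,-10,0]'; python3 -c "
from h import *
go(.5104,-.0368,.335,97.6)"
```

```text
t: 5.62
eef_pos: [0.4508, -0.1874, 0.3376]
tool_rot: [-2.179, -2.258, -0.0]
ft_force: [0.9, 0.0, -1.6]
finger_gap: 0.225
t 5.62 tcp [ 0.4508 -0.1874  0.3376] yaw 92.04 tilt [-0.0022  0.0024 -1.    ] gap 0.225 F [ 0.87  0.03 -1.57]
rows shift mm [148.4  64.9   2.8] roll -5.56
```

```bash
python3 -m jog '[0.03,0.013,0,-2,0,0.07,0.031,0,-4,0,0.11,0.048,0,-5.6,0,0.135,0.059,0,-5.6,0,0.1484,0.0649,0.0028,-5.6,0,0.1484,0.0649,0.0028,-5.6,0]'
python3 - <<'E'
from h import *
go(.5104,-.0368,.335,97.6)
for n in('scene','top'):
    a,d=cams.camera(n); np.save(n+'4.npy',d); np.save(n+'4i.npy',a)
a=np.load('scene4i.npy'); cv2.imwrite('pics/s4.png',cv2.resize(a[60:260,200:370],None,fx=3,fy=3,interpolation=cv2.INTER_CUBIC)[:600])
a=np.load('top4i.npy'); cv2.imwrite('pics/t4.png',cv2.resize(a[130:250,280:400],None,fx=5,fy=5,interpolation=cv2.INTER_CUBIC)[:600])
s=state();p=s['eef_pos'];o=p-[0,0,.0371];y=np.radians(7.6);rx=np.array([np.cos(y),np.sin(y),0])
for nm,q in [('seat',o+.012*rx+[0,0,-.1]),('tip',o+.028*rx+[0,0,-.082]),('shaft-88',o-[0,0,.088]),('shaft-40',o-[0,0,.04]),('seat_under',o+.012*rx+[0,0,-.103])]: print(nm,w2p('scene',q).round(1),((w2p('scene',q)-[200,60])*3).round(0))
E
```

```text
t: 6.38
eef_pos: [0.5104, -0.0364, 0.3345]
tool_rot: [-2.064, -2.363, 0.001]
ft_force: [-0.4, -1.3, -1.7]
finger_gap: 0.226
t 6.38 tcp [ 0.5104 -0.0364  0.3345] yaw 97.72 tilt [-0.0032  0.002  -1.    ] gap 0.226 F [-0.4  -1.33 -1.69]
rows shift mm [-0.4 -0.1 -0.5] roll 0.12
seat [[299.5 179.3]] [[299. 358.]]
tip [[303.7 178.5]] [[311. 355.]]
shaft-88 [[296.2 174.2]] [[289. 343.]]
shaft-40 [[295.9 162.8]] [[288. 308.]]
seat_under [[299.5 180. ]] [[299. 360.]]
```

View pics/s4.png

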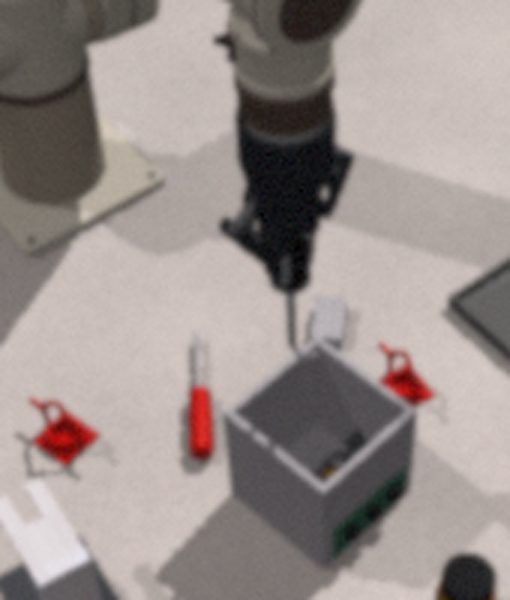

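View pics/t4.png

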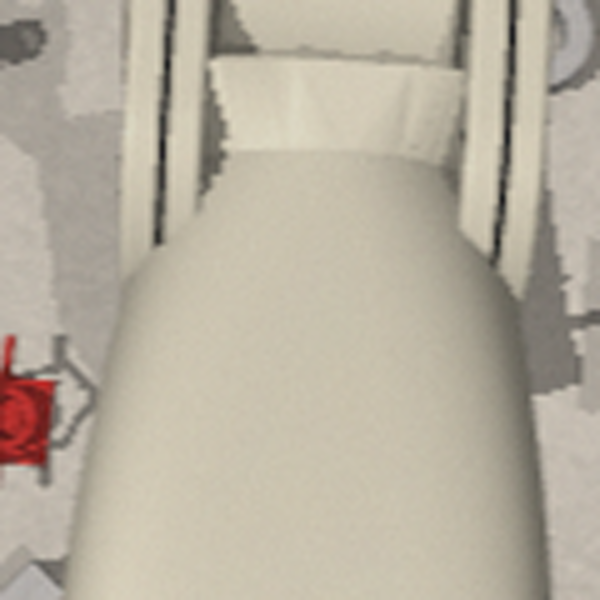

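Run:
```python
from h import *
a=np.load('scene4i.npy')
k=6; x0,y0,w,h=265,140,85,100
im=cv2.resize(a[y0:y0+h,x0:x0+w],None,fx=k,fy=k,interpolation=cv2.INTER_CUBIC)
def dot(q,c):
    for u,v in w2p('scene',q): cv2.circle(im,(int((u-x0+.5)*k),int((v-y0+.5)*k)),2,c,-1)
y=np.radians(7.6);rx=np.array([np.cos(y),np.sin(y),0]);ry=np.array([-np.sin(y),np.cos(y),0]);T=np.array([.5462,-.0319,0]);ez=np.array([0,0,1.])
dot([T+sx*.0645*rx+sy*.063*ry+.14*ez for sx in(-1,1) for sy in(-1,1)],(0,255,255))
dot([T+.012*rx+s*.045*ry+.046*ez for s in(-1,1)],(255,0,255)); dot([T+.012*rx+.077*ez],(0,255,0))
o=np.array([.5104,-.0364,.3345-.0371])
dot([o-.02*ez,o-.04*ez,o-.06*ez,o-.088*ez,o+.012*rx-.1*ez,o+.028*rx-.082*ez],(0,0,255))
cv2.imwrite('pics/s4b.png',im)
```

```text
(no output)
```

View pics/s4b.png

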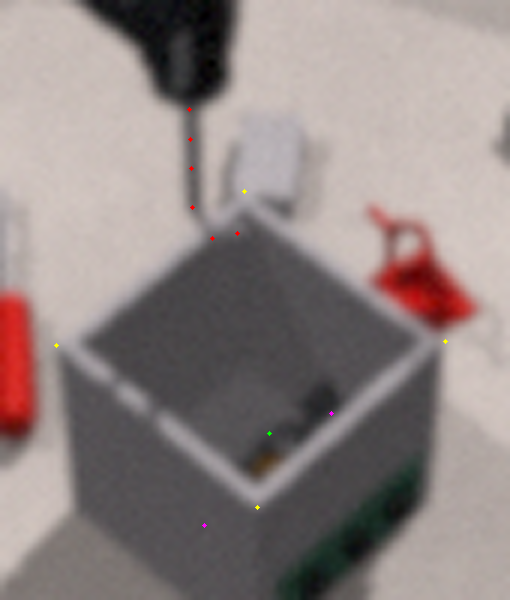

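The rod and tank overlays agree within about 1 px. Descend on the −x side with the shaft at carrier x ≈ −48.

```bash
python3 -m jog '[0,0,0.025,0,0,0,0,0.055,0,0,0,0,0.085,0,0,0,0,0.11,0,0,0,0,0.13,0,0,0,0,0.143,0,0,0,0,0.151,0,0,0,0,0.151,0,0]'
python3 - <<'E'
from h import *
go(.5462,-.0319,.183,97.6)
a,d=cams.camera('scene')
k=6; x0,y0,w,h=265,140,85,100
im=cv2.resize(a[y0:y0+h,x0:x0+w],None,fx=k,fy=k,interpolation=cv2.INTER_CUBIC)
cv2.imwrite('pics/s5.png',im)
E
```

```text
t: 7.48
eef_pos: [0.5095, -0.0375, 0.1838]
tool_rot: [-2.068, -2.361, 0.001]
ft_force: [-0.4, 0.1, -1.2]
finger_gap: 0.227
t 7.47 tcp [ 0.5095 -0.0375  0.1838] yaw 97.57 tilt [-0.0032  0.0018 -1.    ] gap 0.227 F [-0.35  0.12 -1.24]
rows shift mm [ 0.8 37.1  0.7] roll -0.03
```

View pics/s5.png

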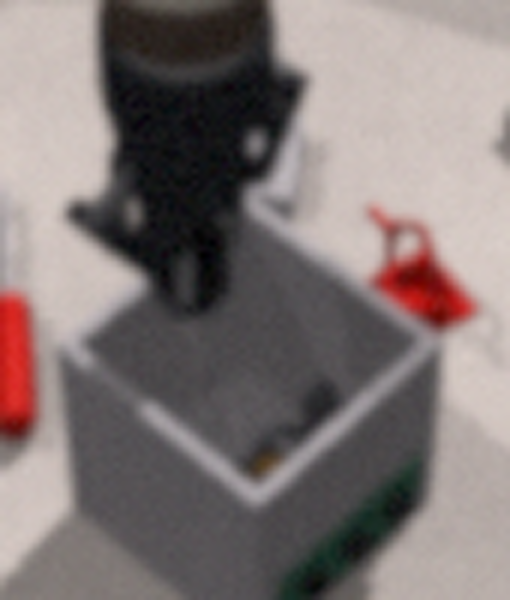

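```bash
python3 -m jog '[0.001,0.008,0,0,0,0.001,0.016,0,0,0,0.001,0.024,0,0,0,0.001,0.03,0,0,0,0.001,0.034,0,0,0,0.001,0.037,0,0,0,0.001,0.037,0,0,0]'; python3 -m jog '[0,0,-0.005,0,0,0,0,-0.01,0,0,0,0,-0.015,0,0,0,0,-0.018,0,0]';  python3 -c "
from h import *
go(.5462,-.0319,.183,97.6)"
```

```text
t: 8.4
eef_pos: [0.5465, -0.0315, 0.1841]
tool_rot: [-2.068, -2.361, 0.0]
ft_force: [-0.0, -0.7, -2.5]
finger_gap: 0.225
t: 8.9
eef_pos: [0.5468, -0.0316, 0.2028]
tool_rot: [-2.068, -2.362, -0.0]
ft_force: [0.8, -0.3, -2.1]
finger_gap: 0.226
t 8.9 tcp [ 0.5468 -0.0316  0.2028] yaw 97.58 tilt [-0.0014  0.0016 -1.    ] gap 0.226 F [ 0.84 -0.25 -2.1 ]
rows shift mm [-0.2 -0.6 19.8] roll -0.02
```

```bash
python3 -m jog '[0,0,-0.003,0,0,0,0,-0.006,0,0,0,0,-0.009,0,0,0,0,-0.012,0,0,0,0,-0.015,0,0,0,0,-0.018,0,0,0,0,-0.018,0,0]';  python3 - <<'E'
from h import *
go(.5462,-.0319,.183,97.6)
a,d=cams.camera('scene')
k=6; x0,y0,w,h=265,140,85,100
im=cv2.resize(a[y0:y0+h,x0:x0+w],None,fx=k,fy=k,interpolation=cv2.INTER_CUBIC)
cv2.imwrite('pics/s6.png',im)
E
```

```text
t: 9.78
eef_pos: [0.547, -0.0317, 0.2212]
tool_rot: [-2.069, -2.362, -0.001]
ft_force: [-0.7, 0.4, -2.3]
finger_gap: 0.223
t 9.78 tcp [ 0.547  -0.0317  0.2212] yaw 97.58 tilt [-7.0e-04  1.7e-03 -1.0e+00] gap 0.223 F [-0.69  0.39 -2.33]
rows shift mm [-0.2 -0.8 38.2] roll -0.02
```

View pics/s6.png

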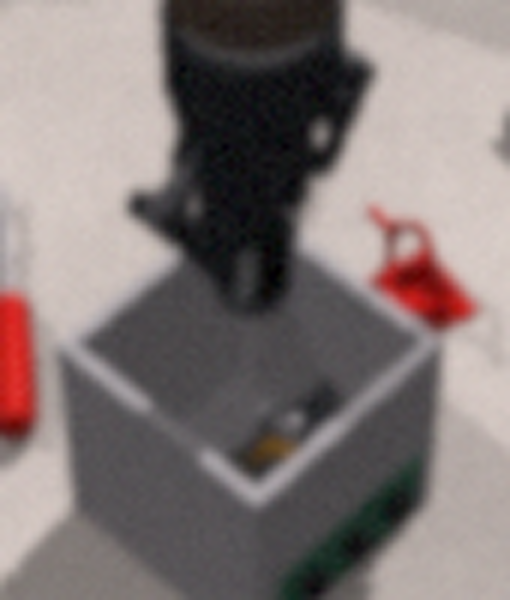

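The ring moved up in the image ((265,465)→(270,445)), so the carrier is rising. Keep lifting.

```bash
python3 -m jog '[0,0,-0.01,0,0,0,0,-0.02,0,0,0,0,-0.03,0,0,0,0,-0.04,0,0,0,0,-0.05,0,0,0,0,-0.06,0,0,0,0,-0.065,0,0,0,0,-0.065,0,0]';  python3 - <<'E'
from h import *
go(.5462,-.0319,.183,97.6)
a,d=cams.camera('scene')
k=6; x0,y0,w,h=265,140,85,100
im=cv2.resize(a[y0:y0+h,x0:x0+w],None,fx=k,fy=k,interpolation=cv2.INTER_CUBIC)
cv2.imwrite('pics/s7.png',im)
E
```

```text
t: 10.82
eef_pos: [0.5471, -0.0318, 0.2864]
tool_rot: [-2.069, -2.362, -0.002]
ft_force: [0.6, 0.4, -3.9]
finger_gap: 0.228
t 10.82 tcp [ 0.5471 -0.0318  0.2864] yaw 97.58 tilt [-3.0e-04  1.6e-03 -1.0e+00] gap 0.228 F [ 0.56  0.43 -3.91]
rows shift mm [ -0.2  -0.9 103.4] roll -0.02
```

View pics/s7.png

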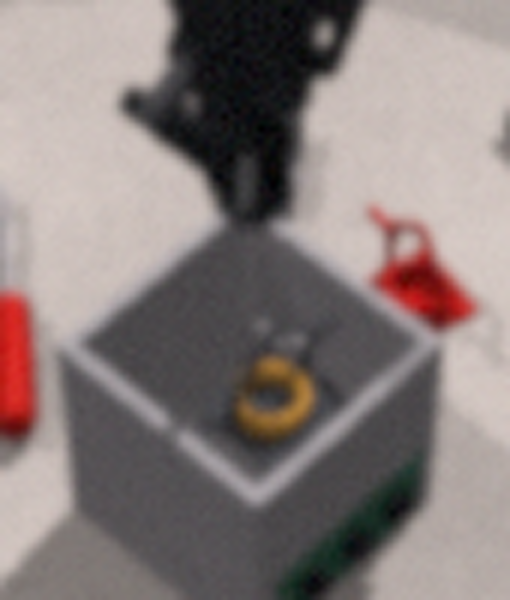

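The carrier hangs level and roughly centred, ring at (275,398). Lift it clear of the rim.

```bash
python3 -m jog '[0,0,-0.01,0,0,0,0,-0.025,0,0,0,0,-0.04,0,0,0,0,-0.055,0,0,0,0,-0.07,0,0,0,0,-0.082,0,0,0,0,-0.09,0,0,0,0,-0.09,0,0]';  python3 - <<'E'
from h import *
go(.502,.30,.376,120)
go(.502,.30,.376,97.6)
a,d=cams.camera('scene')
k=5; x0,y0,w,h=250,100,110,120
im=cv2.resize(a[y0:y0+h,x0:x0+w],None,fx=k,fy=k,interpolation=cv2.INTER_CUBIC)
cv2.imwrite('pics/s8.png',im)
E
```

```text
t: 11.88
eef_pos: [0.5473, -0.0319, 0.3765]
tool_rot: [-2.069, -2.363, -0.002]
ft_force: [-1.1, 0.7, -3.9]
finger_gap: 0.221
t 11.88 tcp [ 0.5473 -0.0319  0.3765] yaw 97.58 tilt [-1.0e-04  1.6e-03 -1.0e+00] gap 0.221 F [-1.05  0.69 -3.94]
rows shift mm [335.   -1.1   1. ] roll -22.42
t 11.88 tcp [ 0.5473 -0.0319  0.3765] yaw 97.58 tilt [-1.0e-04  1.6e-03 -1.0e+00] gap 0.221 F [-1.05  0.69 -3.94]
rows shift mm [335.   -1.1   1. ] roll -0.02
```

View pics/s8.png

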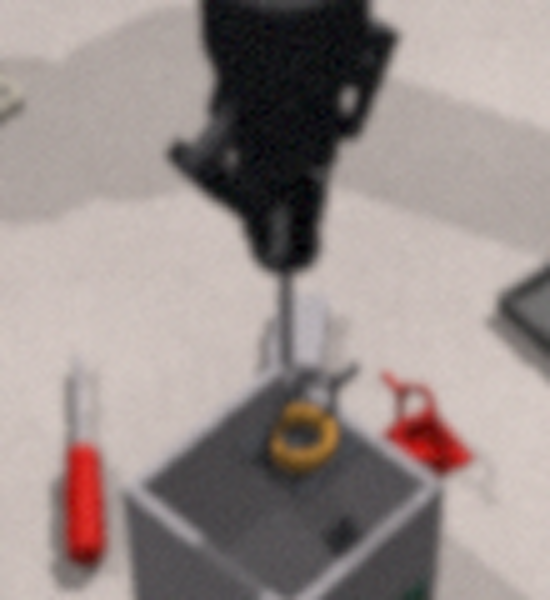

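```bash
python3 -m jog '[0.004,0,0,0,0,0.012,0,0,0,0,0.024,0,0,0,0,0.04,0,0,0,0,0.058,0,0,0,0,0.077,0,0,0,0,0.097,0,0,1,0,0.117,0,0,2,0]' ;  python3 -c "
from h import *
go(.501,.30,.376,90)"
```

```text
t: 12.92
eef_pos: [0.5313, 0.0858, 0.3761]
tool_rot: [-2.109, -2.326, -0.001]
ft_force: [-0.1, -0.8, -2.8]
finger_gap: 0.226
t 12.93 tcp [0.5313 0.0858 0.3761] yaw 95.59 tilt [-0.0011  0.0019 -1.    ] gap 0.226 F [-0.12 -0.8  -2.79]
rows shift mm [216.2  -9.3   0.5] roll 5.59
```

```bash
python3 -m jog '[0.02,-0.001,0,0.7,0,0.042,-0.002,0,1.4,0,0.066,-0.003,0,2.1,0,0.09,-0.004,0,2.8,0,0.114,-0.005,0,3.5,0,0.138,-0.006,0,4.2,0,0.16,-0.007,0,4.9,0,0.18,-0.008,0,5.6,0]' ; python3 -m jog '[0.014,0,0,0,0,0.024,0,0,0,0,0.031,0,0,0,0,0.036,-0.001,0,0,0,0.036,-0.001,0,0,0,0.036,-0.001,0,0,0]'
python3 - <<'E'
from h import *
go(.501,.30,.376,90)
for n in('scene','top'):
    a,d=cams.camera(n); np.save(n+'9.npy',d); np.save(n+'9i.npy',a)
    k=5
    x0,y0,w,h=(300,60,140,120) if n=='scene' else (170,150,120,120)
    cv2.imwrite(f'pics/{n}9.png',cv2.resize(a[y0:y0+h,x0:x0+w],None,fx=k,fy=k,interpolation=cv2.INTER_CUBIC))
E
```

```text
t: 13.92
eef_pos: [0.5051, 0.266, 0.3765]
tool_rot: [-2.219, -2.22, -0.001]
ft_force: [0.7, -0.8, -3.3]
finger_gap: 0.227
t: 14.68
eef_pos: [0.5041, 0.3015, 0.3766]
tool_rot: [-2.22, -2.22, -0.001]
ft_force: [-0.2, 0.1, -3.4]
finger_gap: 0.229
t 14.68 tcp [0.5041 0.3015 0.3766] yaw 89.99 tilt [-0.0011  0.0018 -1.    ] gap 0.229 F [-0.23  0.12 -3.38]
rows shift mm [-1.5 -3.1  0.6] roll -0.01
```

View pics/scene9.png

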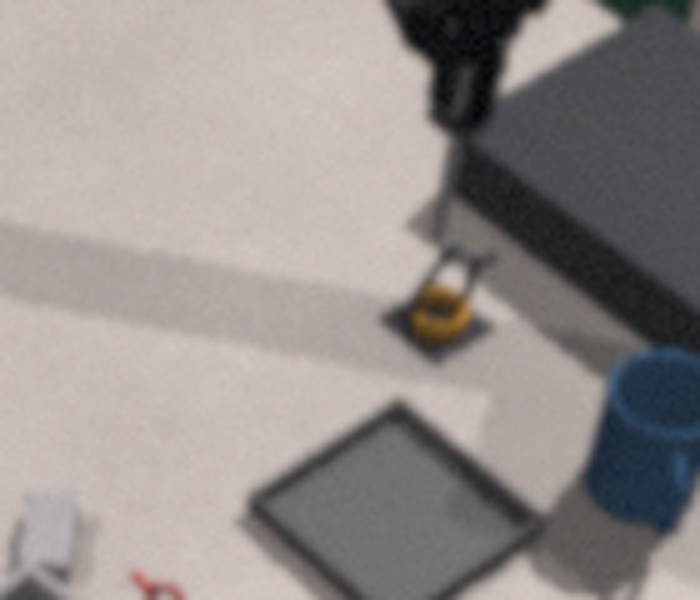

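View pics/top9.png

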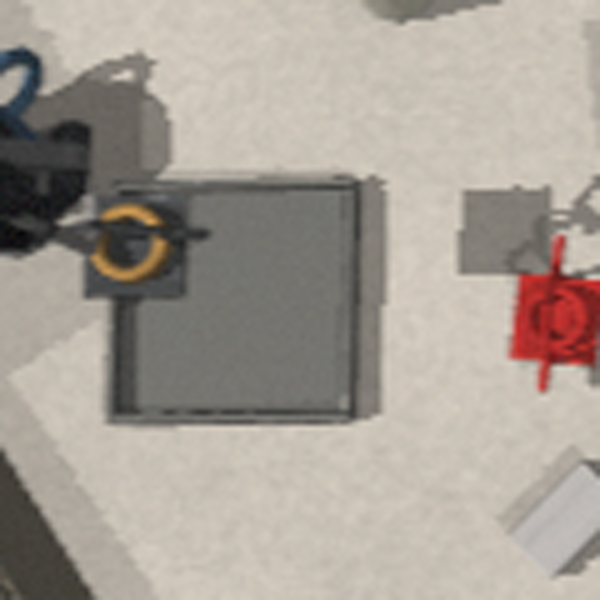

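Run:
```python
from h import *
X=cloud('top',np.load('top9.npy'))[185:215,184:210].reshape(-1,3)
for a,b in[(.165,.19),(.19,.21)]:
    Y=X[(X[:,2]>a)&(X[:,2]<b)]; print(len(Y),np.median(Y[:,2]),cv2.minAreaRect((Y[:,:2]*1000).astype(np.float32)))
# tray in scene: project corners
d=np.load('scene0.npy')
s=np.load('scene0i.npy');k=6;x0,y0=335,125
im=cv2.resize(s[y0:y0+70,x0:x0+90],None,fx=k,fy=k,interpolation=cv2.INTER_CUBIC)
T=np.array([.513,.300,.018])
for sx in(-1,1):
  for sy in(-1,1):
    u,v=w2p('scene',T+[sx*.07,sy*.07,0])[0]; cv2.circle(im,(int((u-x0+.5)*k),int((v-y0+.5)*k)),2,(0,255,255),-1)
cv2.imwrite('pics/tray.png',im)
```

```text
141 0.1886197236942078 ((515.5866088867188, 301.1928405761719), (49.44942855834961, 49.88520050048828), 89.77033233642578)
207 0.1942616861138461 ((516.00048828125, 300.36370849609375), (49.99504470825195, 47.33407974243164), 89.1387939453125)
```

View pics/tray.png

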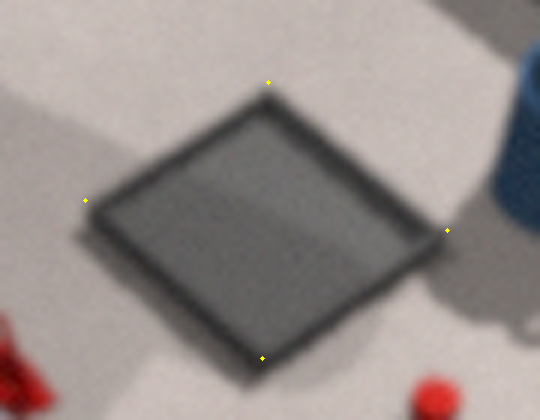

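The carrier hangs level at (0.516, 0.301) with its underside at about 0.186, so it should touch at TCP z ≈ 0.195. Lower it, slowly at the end.

```bash
python3 -m jog '[0,-0.002,0.01,0,0,0,-0.003,0.03,0,0,0,-0.003,0.055,0,0,0,-0.003,0.08,0,0,0,-0.003,0.105,0,0,0,-0.003,0.13,0,0,0,-0.003,0.15,0,0,0,-0.003,0.163,0,0]'; python3 -m jog '[0,0,0.004,0,0,0,0,0.007,0,0,0,0,0.01,0,0,0,0,0.01,0,0]'
python3 - <<'E'
from h import *
go(.501,.30,.195,90)
for n in('scene','top'):
    a,d=cams.camera(n); np.save(n+'10.npy',d); np.save(n+'10i.npy',a)
    k=5
    x0,y0,w,h=(320,90,120,110) if n=='scene' else (170,150,120,120)
    cv2.imwrite(f'pics/{n}10.png',cv2.resize(a[y0:y0+h,x0:x0+w],None,fx=k,fy=k,interpolation=cv2.INTER_CUBIC))
E
```

```text
t: 15.78
eef_pos: [0.5007, 0.3014, 0.2126]
tool_rot: [-2.22, -2.219, 0.001]
ft_force: [-0.3, -0.7, -3.2]
finger_gap: 0.225
t: 16.27
eef_pos: [0.5008, 0.3015, 0.2029]
tool_rot: [-2.22, -2.219, 0.0]
ft_force: [0.3, -0.8, -3.5]
finger_gap: 0.226
t 16.27 tcp [0.5008 0.3015 0.2029] yaw 89.97 tilt [-0.0017  0.0015 -1.    ] gap 0.226 F [ 0.34 -0.84 -3.5 ]
rows shift mm [-1.5  0.2  7.9] roll -0.03
```

View pics/scene10.png

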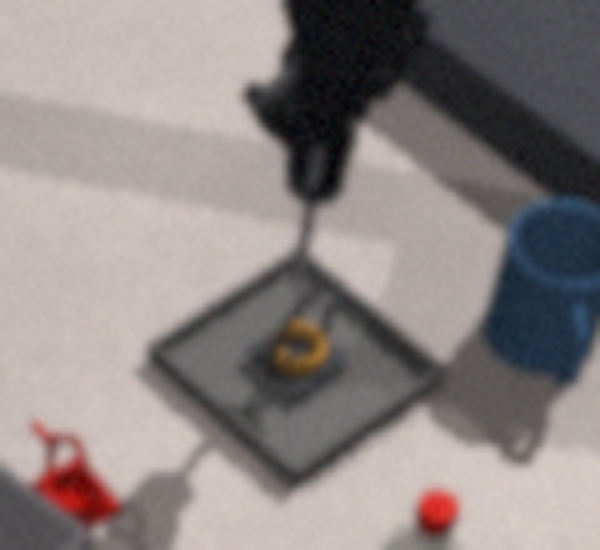

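View pics/top10.png

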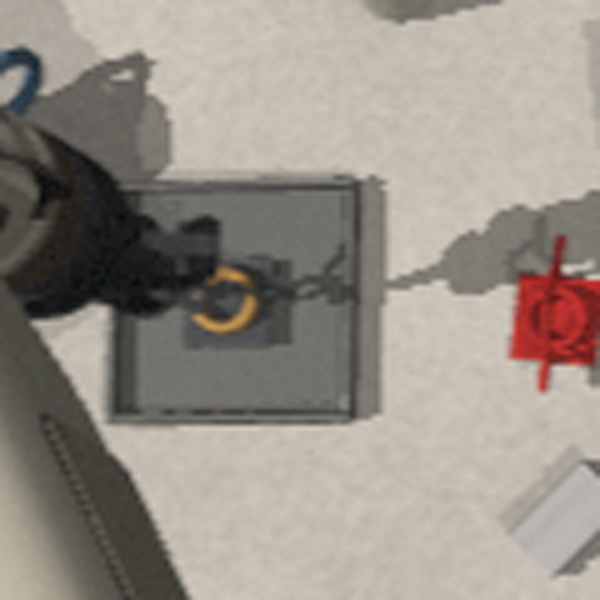

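The carrier is over the middle of the tray, just above the floor. Final slow lowering until the bail goes slack.

```bash
python3 -m jog '[0,0,0.0015,0,0,0,0,0.003,0,0,0,0,0.0045,0,0,0,0,0.006,0,0,0,0,0.0075,0,0,0,0,0.009,0,0,0,0,0.0105,0,0,0,0,0.012,0,0]'; python3 -m jog '[0,0,0.003,0,0,0,0,0.007,0,0,0,0,0.012,0,0,0,0,0.017,0,0,0,0,0.02,0,0,0,0,0.02,0,0]'
python3 - <<'E'
from h import *
go(.501,.30,.171,90)
a,d=cams.camera('scene')
cv2.imwrite('pics/s11.png',cv2.resize(a[110:190,335:425],None,fx=7,fy=7,interpolation=cv2.INTER_CUBIC))
E
```

```text
t: 17.38
eef_pos: [0.501, 0.3016, 0.1912]
tool_rot: [-2.221, -2.219, -0.001]
ft_force: [0.1, -0.3, -1.4]
finger_gap: 0.228
t: 18.12
eef_pos: [0.5008, 0.3015, 0.1707]
tool_rot: [-2.221, -2.219, 0.0]
ft_force: [0.6, -1.0, -1.1]
finger_gap: 0.225
t 18.12 tcp [0.5008 0.3015 0.1707] yaw 89.97 tilt [-0.0016  0.0015 -1.    ] gap 0.225 F [ 0.58 -0.99 -1.14]
rows shift mm [-1.5  0.2 -0.3] roll -0.03
```

View pics/s11.png

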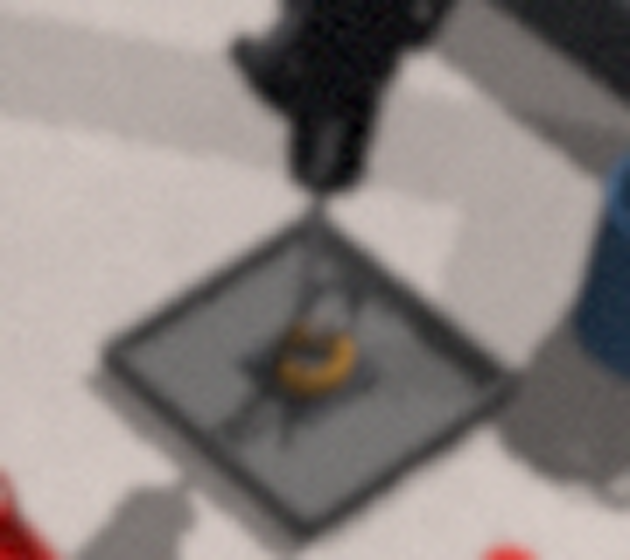

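The weight is off (Fz −3.5→−1.1 N). The hook is 11 mm below the bail peak and 10 mm above the ring; back it out along −x.

```bash
python3 -m jog '[0,-0.006,0,0,0,0,-0.013,0,0,0,0,-0.021,0,0,0,0,-0.03,0,0,0,0,-0.039,0,0,0,0,-0.048,0,0,0,0,-0.056,0,0,0,0,-0.056,0,0,0]'
python3 - <<'E'
from h import *
go(.501,.30,.171,90)
a,d=cams.camera('scene')
cv2.imwrite('pics/s12.png',cv2.resize(a[100:190,335:425],None,fx=6,fy=6,interpolation=cv2.INTER_CUBIC))
E
```

```text
t: 19.18
eef_pos: [0.4443, 0.3017, 0.1712]
tool_rot: [-2.22, -2.22, -0.0]
ft_force: [0.5, -0.5, -1.3]
finger_gap: 0.227
t 19.18 tcp [0.4443 0.3017 0.1712] yaw 90.0 tilt [-0.0013  0.0017 -1.    ] gap 0.227 F [ 0.55 -0.51 -1.32]
rows shift mm [-1.7 56.7  0.1] roll 0.0
```

View pics/s12.png

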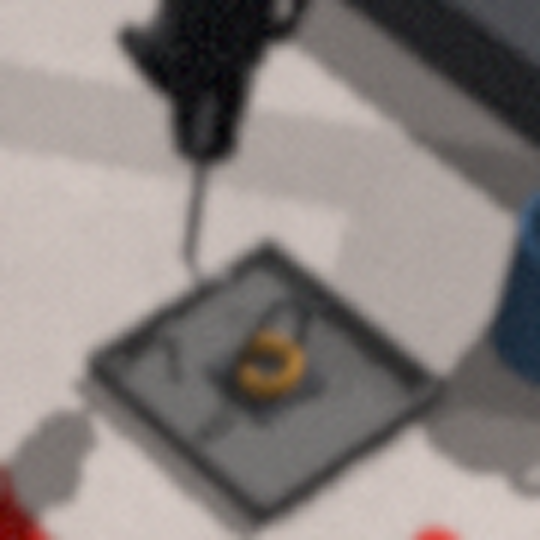

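Unhooked: the carrier stands upright in the tray with its ring at crop (270,365), and the hook is clear at (195,270). Raise and travel back.

```bash
python3 -m jog '[0,0,-0.02,0,0,0,0,-0.05,0,0,0,0,-0.08,0,0,0,0,-0.11,0,0,0,0,-0.135,0,0,0,0,-0.15,0,0,0,0,-0.15,0,0]'
python3 - <<'E'
from h import *
go(.376,-.2886,.32,84)
a,d=cams.camera('top'); np.save('top13.npy',d); cv2.imwrite('pics/t13.png',cv2.resize(a[150:270,170:290],None,fx=5,fy=5,interpolation=cv2.INTER_CUBIC))
X=cloud('top',d)[185:240,195:245].reshape(-1,3)
Y=X[(X[:,2]>.019)&(X[:,2]<.03)&(abs(X[:,0]-.513)<.06)&(abs(X[:,1]-.3)<.06)]; print(len(Y),Y[:,:2].min(0),Y[:,:2].max(0),np.median(Y,0))
Y=X[(X[:,2]>.007)&(X[:,2]<.013)&(abs(X[:,0]-.513)<.06)&(abs(X[:,1]-.3)<.06)]; print(len(Y),np.median(Y,0))
print(X[:,2][(abs(X[:,0]-.513)<.06)].max())
a,d=cams.camera('scene');k=6;x0,y0=335,70
im=cv2.resize(a[y0:y0+90,x0:x0+90],None,fx=k,fy=k,interpolation=cv2.INTER_CUBIC)
o=state()['eef_pos']-[0,0,.0371]
for q in [(0,-.02),(0,-.05),(0,-.088),(.012,-.1),(.028,-.082)]:
    u,v=w2p('scene',o+[q[0],0,q[1]])[0]; cv2.circle(im,(int((u-x0+.5)*k),int((v-y0+.5)*k)),2,(0,0,255),-1)
cv2.imwrite('pics/s13.png',im)
E
```

```text
t: 20.1
eef_pos: [0.4458, 0.3018, 0.3225]
tool_rot: [-2.221, -2.22, -0.006]
ft_force: [-0.4, -0.1, -1.4]
finger_gap: 0.227
t 20.1 tcp [0.4458 0.3018 0.3225] yaw 89.97 tilt [ 0.0021  0.0037 -1.    ] gap 0.227 F [-0.43 -0.05 -1.41]
rows shift mm [-5.905e+02 -6.950e+01  2.000e-01] roll 5.97
53 [0.49395726 0.27648368] [0.52887094 0.32364471] [0.50860895 0.3008537  0.02199103]
376 [0.51070908 0.29989871 0.00813796]
0.3923505311254149
```

View pics/t13.png

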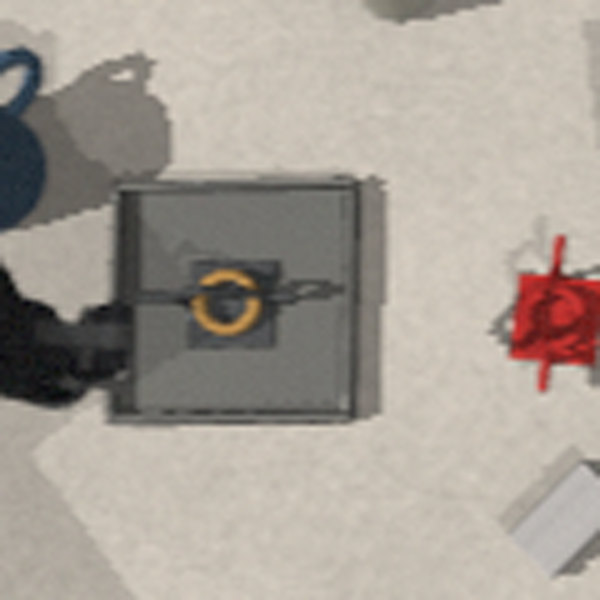

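View pics/s13.png

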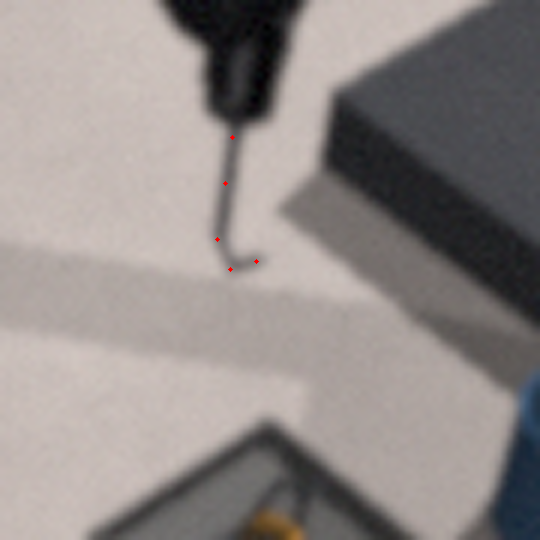

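The carrier is flat in the tray at (0.511, 0.300), and the rod still matches its modelled pose in the gripper. Travel to the front of the fork.

```bash
python3 -m jog '[-0.02,-0.002,0,1,0,-0.06,-0.007,0,2,0,-0.105,-0.012,0,3,0,-0.15,-0.018,0,4,0,-0.195,-0.023,0,5,0,-0.24,-0.028,0,6,0,-0.285,-0.034,0,6,0,-0.33,-0.039,0,6,0]'; python3 -m jog '[-0.045,-0.005,0,0,0,-0.09,-0.01,0,0,0,-0.135,-0.015,0,0,0,-0.175,-0.02,0,0,0,-0.21,-0.024,0,0,0,-0.235,-0.027,0,0,0,-0.25,-0.029,0,0,0,-0.25,-0.029,0,0,0]'; python3 -c "
from h import *
go(.376,-.2886,.167,84)"
```

```text
t: 21.2
eef_pos: [0.4042, -0.0307, 0.3194]
tool_rot: [-2.334, -2.099, 0.002]
ft_force: [0.6, -0.2, -0.6]
finger_gap: 0.227
t: 22.2
eef_pos: [0.3481, -0.2766, 0.3188]
tool_rot: [-2.336, -2.095, 0.002]
ft_force: [-0.1, -1.0, -1.7]
finger_gap: 0.224
t 22.2 tcp [ 0.3481 -0.2766  0.3188] yaw 83.79 tilt [-0.0034  0.002  -1.    ] gap 0.224 F [-0.13 -1.02 -1.73]
rows shift mm [ -9.2  29.6 151.7] roll -0.21
```

```bash
python3 -m jog '[-0.003,0.01,0,0,0,-0.006,0.02,0,0,0,-0.009,0.0295,0,0,0,-0.009,0.0295,0.03,0,0,-0.009,0.0295,0.07,0,0,-0.009,0.0295,0.11,0,0,-0.009,0.0295,0.14,0,0,-0.009,0.0295,0.1505,0,0]'
python3 - <<'E'
from h import *
go(.376,-.2887,.1665,84)
a,d=cams.camera('top'); cv2.imwrite('pics/t14.png',cv2.resize(a[170:270,390:480],None,fx=6,fy=6,interpolation=cv2.INTER_CUBIC))
X=cloud('top',d)[170:250,400:470].reshape(-1,3);Y=X[(X[:,2]>.12)&(X[:,2]<.13)&(X[:,0]>.43)]; print(len(Y),cv2.minAreaRect((Y[:,:2]*1000).astype(np.float32)))
a,d=cams.camera('scene');k=6;x0,y0=180,170
im=cv2.resize(a[y0:y0+90,x0:x0+90],None,fx=k,fy=k,interpolation=cv2.INTER_CUBIC)
o=state()['eef_pos']-[0,0,.0371]
y=np.radians(-5.9);S=np.array([.463,-.2976,.125]);rx=np.array([np.cos(y),np.sin(y),0]);ry=np.array([-np.sin(y),np.cos(y),0])
for q,c in [(S,(0,255,0)),(S-.03*rx+.009*ry,(0,255,255)),(S-.03*rx-.009*ry,(0,255,255)),(S-.03*rx+.025*ry,(0,255,255)),(S-.03*rx-.025*ry,(0,255,255)),(S+.009*rx,(0,255,255)),(S+.07*rx+.025*ry,(0,255,255)),(S+.07*rx-.025*ry,(0,255,255)),(o-[0,0,.02],(0,0,255)),(o-[0,0,.05],(0,0,255)),(o-[0,0,.08],(0,0,255))]:
    u,v=w2p('scene',q)[0]; cv2.circle(im,(int((u-x0+.5)*k),int((v-y0+.5)*k)),2,c,-1)
cv2.imwrite('pics/s14.png',im)
E
```

```text
t: 23.2
eef_pos: [0.3756, -0.2874, 0.1662]
tool_rot: [-2.332, -2.094, 0.003]
ft_force: [0.7, -0.5, -1.7]
finger_gap: 0.223
t 23.2 tcp [ 0.3756 -0.2874  0.1662] yaw 83.85 tilt [-0.0064  0.0044 -1.    ] gap 0.223 F [ 0.71 -0.53 -1.75]
rows shift mm [-1.2  0.6 -0.3] roll -0.15
669 ((483.3309631347656, -299.62744140625), (51.805545806884766, 100.81395721435547), 84.205322265625)
```

View pics/s14.png

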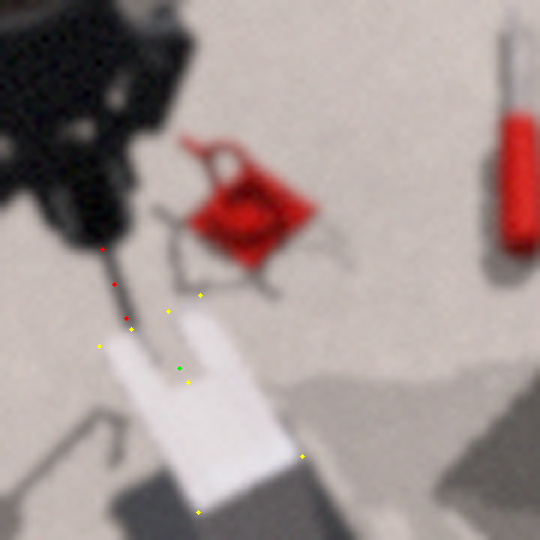

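View pics/t14.png

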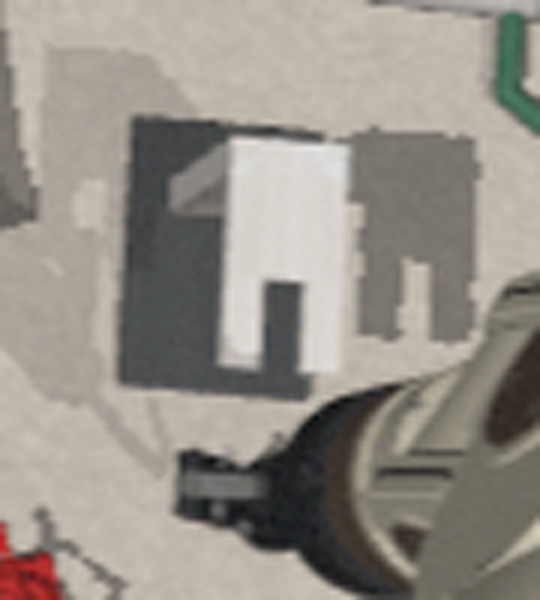

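```bash
python3 -c "
from h import *
go(.4125,-.2925,.1665,84.1)
go(.4625,-.2975,.1665,84.1)"
```

```text
t 23.3 tcp [ 0.376  -0.288   0.1674] yaw 83.83 tilt [-0.0049  0.0033 -1.    ] gap 0.226 F [-0.52 -0.08 -0.7 ]
rows shift mm [-0.6 36.8  0.7] roll -0.27
t 23.3 tcp [ 0.376  -0.288   0.1674] yaw 83.83 tilt [-0.0049  0.0033 -1.    ] gap 0.226 F [-0.52 -0.08 -0.7 ]
rows shift mm [-0.2 87.   0.4] roll -0.27
```

```bash
python3 -m jog '[0,0.01,0,0,0,0,0.022,0,0,0,0,0.034,0,0,0,0,0.046,0,0,0,0,0.056,0,0,0,0,0.064,0,0,0,0,0.072,0,0,0,0,0.078,0,0,0]'
python3 - <<'E'
from h import *
go(.4625,-.2975,.1665,84.1)
print(state()['ft_torque'])
a,d=cams.camera('scene');cv2.imwrite('pics/s15.png',cv2.resize(a[170:260,180:270],None,fx=6,fy=6,interpolation=cv2.INTER_CUBIC))
E
```

```text
t: 24.3
eef_pos: [0.4539, -0.2964, 0.1669]
tool_rot: [-2.333, -2.095, 0.002]
ft_force: [-0.2, -0.5, -2.5]
finger_gap: 0.225
t 24.3 tcp [ 0.4539 -0.2964  0.1669] yaw 83.83 tilt [-0.0051  0.0033 -1.    ] gap 0.225 F [-0.23 -0.54 -2.47]
rows shift mm [-0.2  8.6  0.4] roll -0.27
[ 0.04218803  0.0245913  -0.01799034]
```

View pics/s15.png

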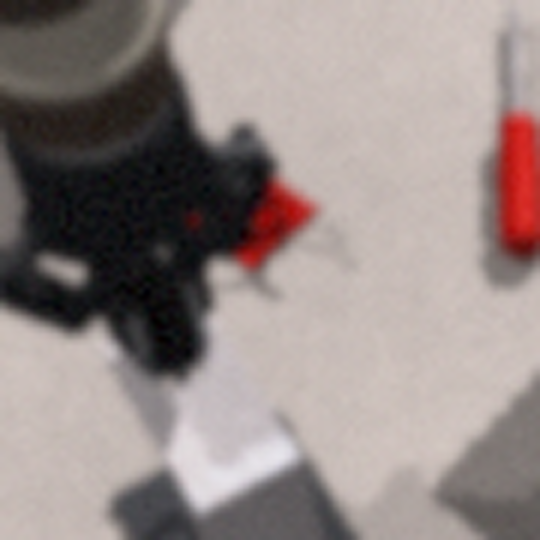

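```bash
python3 -m jog '[0,0.004,0,0,0,0,0.008,0,0,0,0,0.0085,0,0,0,0,0.0085,0.0015,0,0,0,0.0085,0.003,0,0,0,0.0085,0.004,0,0,0,0.0085,0.0045,0,0,0,0.0085,0.0045,0,0]';python3 -c "
from h import *
go(.4625,-.2975,.1621,84.1)"
```

```text
t: 25.35
eef_pos: [0.463, -0.2974, 0.1624]
tool_rot: [-2.334, -2.096, 0.002]
ft_force: [-0.4, 0.6, -0.9]
finger_gap: 0.226
t 25.35 tcp [ 0.463  -0.2974  0.1624] yaw 83.84 tilt [-0.0043  0.0031 -1.    ] gap 0.226 F [-0.35  0.62 -0.87]
rows shift mm [-0.1 -0.5  0.3] roll -0.26
```

```bash
python3 -m jog '[0,0,0.0004,0,0,0,0,0.0007,0,0,0,0,0.0007,0,0]'; python3 -m jog '[0,0,0,0,0.3,0,0,0,0,0.4,0,0,0,0,0.6,0,0,0,0,0.8,0,0,0,0,1,0,0,0,0,1,0,0,0,0,1,0,0,0,0,1]';python3 -c "
from h import *
go(.4625,-.2975,.30,84.1)
a,d=cams.camera('scene');cv2.imwrite('pics/s16.png',cv2.resize(a[170:260,180:270],None,fx=6,fy=6,interpolation=cv2.INTER_CUBIC))"
```

```text
t: 25.72
eef_pos: [0.4631, -0.2975, 0.1621]
tool_rot: [-2.334, -2.096, 0.002]
ft_force: [-0.6, 1.2, 2.1]
finger_gap: 0.228
t: 26.72
eef_pos: [0.4631, -0.2975, 0.1621]
tool_rot: [-2.334, -2.096, 0.002]
ft_force: [0.1, -0.3, -0.1]
finger_gap: 1.002
t 26.73 tcp [ 0.4631 -0.2975  0.1621] yaw 83.84 tilt [-0.0038  0.0028 -1.    ] gap 1.002 F [ 0.11 -0.31 -0.15]
rows shift mm [   0.2   -1.2 -137.9] roll -0.26
```

View pics/s16.png

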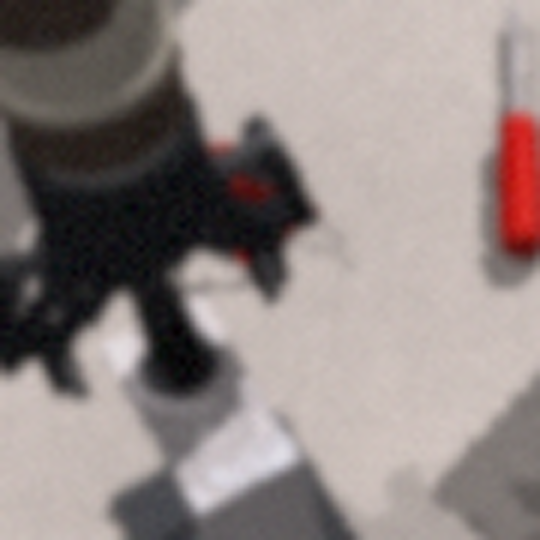

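The rod stands on the fork, released (contact +2 N before opening). Retreat upward, then toward the start side for a clear view.

```bash
python3 -m jog '[0,0,-0.01,0,1,0,0,-0.03,0,1,0,0,-0.06,0,1,0,0,-0.1,0,1,0,0,-0.14,0,1,-0.05,0,-0.14,0,1,-0.1,-0.04,-0.14,0,1,-0.15,-0.09,-0.14,0,1]'; python3 -m jog '[-0.02,-0.05,0,0,1,-0.02,-0.08,0,0,1,-0.02,-0.08,0,0,1,-0.02,-0.08,0,0,1]'
python3 - <<'E'
from h import *
go(.46,-.3,.3)
for n in('scene','top'):
    a,d=cams.camera(n); np.save(n+'17.npy',d); cv2.imwrite(f'pics/{n}17.png',a)
    if n=='scene': cv2.imwrite('pics/s17.png',cv2.resize(a[150:280,170:300],None,fx=4.5,fy=4.5,interpolation=cv2.INTER_CUBIC))
X=cloud('top',d)
Y=X[170:250,400:470].reshape(-1,3); G=Y[(Y[:,2]>.165)&(Y[:,2]<.2)]
print(len(G),np.median(G[:,2]),cv2.minAreaRect((G[:,:2]*1000).astype(np.float32)))
Y=X[185:240,195:245].reshape(-1,3);Y=Y[(abs(Y[:,0]-.513)<.06)&(abs(Y[:,1]-.3)<.06)]
for a,b in[(.0065,.013),(.016,.026),(.05,.09)]:
    q=Y[(Y[:,2]>a)&(Y[:,2]<b)]; print(len(q),np.median(q,0),q.min(0),q.max(0))
E
```

```text
t: 27.78
eef_pos: [0.365, -0.4325, 0.3026]
tool_rot: [-2.333, -2.098, 0.002]
ft_force: [0.3, -0.8, -0.5]
finger_gap: 1.0
t: 28.28
eef_pos: [0.2839, -0.4441, 0.3035]
tool_rot: [-2.334, -2.099, 0.002]
ft_force: [0.2, -1.0, 0.1]
finger_gap: 1.0
t 28.27 tcp [ 0.2839 -0.4441  0.3035] yaw 83.93 tilt [-2.1e-03  9.0e-04 -1.0e+00] gap 1.0 F [ 0.18 -0.98  0.13]
rows shift mm [161.9 159.9   3.2] roll 0
118 0.1765370548290095 ((461.9936828613281, -295.34814453125), (20.470157623291016, 31.153596878051758), 85.77555084228516)
496 [0.50879738 0.29996189 0.00791176] [0.45332029 0.24006916 0.00650237] [0.57211696 0.3598433  0.01297696]
67 [0.50855249 0.30249098 0.02102051] [0.49407833 0.27623701 0.01638481] [0.52912721 0.32532042 0.02543378]
27 [0.51154219 0.29964382 0.06146773] [0.5093775  0.28297078 0.05113978] [0.51427771 0.32265788 0.06947184]
```

View pics/s17.png

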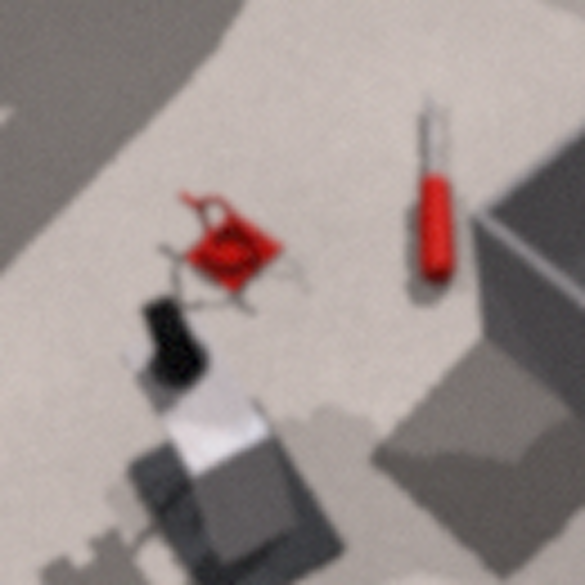

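View pics/top17.png

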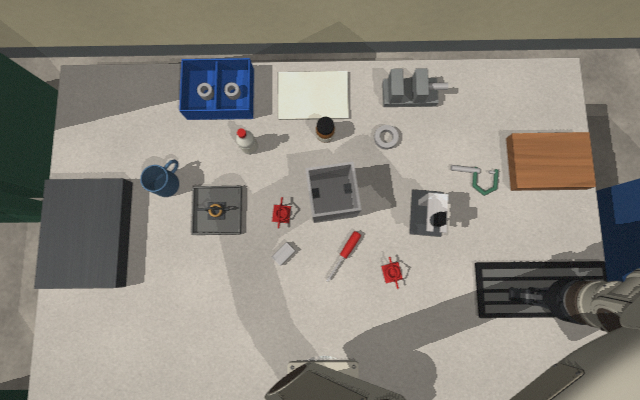

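View pics/scene17.png

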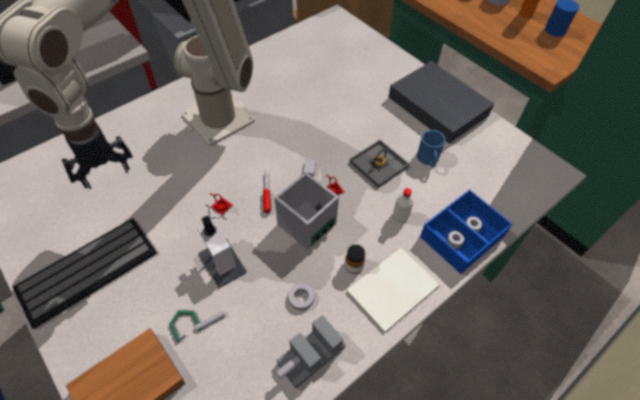

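All is in place: carrier in the tray at top (216,210), rod on the fork at (440,218) with its top at 176.5 mm as at the start, tank empty, bystanders unmoved.

```bash
python3 -c "
from h import *
print(workorder.finish_job())"
```

```text
the job is handed in; nothing more can be done
None
```

The job is done and handed in at about 28.4 s of the 72 s allowed. I drew the hook rod out of its fork and lifted the dark carrier by its bail out of the tank. I then set it in the tray, unhooked it, hung the rod back in the fork and moved the arm clear. The gripper never touched the carrier.

**Last checks:**
- **Carrier:** it stands upright and flat near the middle of the tray, at about (0.511, 0.300). The wrist force fell from −3.5 to about −1.2 N as its weight came off the hook.
- **Rod:** its top is at 176.5 mm, against 176.3 mm at the start, so the collar rests on the fork. The grip's yaw is about −4°, within 2° of the stand. Its centre measures about (462, −295) mm, 2 mm sideways of where I released it, which is within camera accuracy.
- **Other things:** the bystanders and both red look-alikes are at the same pixels as at the start, and the gripper is open and touching nothing.

**Disagreement:** in the scene camera the fork and tray appeared about 1–1.5 px (roughly 3 mm) off from the top-camera positions. I used the top camera's values; no fit or placing went wrong because of it.

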